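# Set out the fragrance bottles on their drip dishes

### The job

Set out the fragrance oils for the next soap-making lesson: each amber bottle with a red, yellow or blue cap must stand in the drip dish of its own colour. The used bottle with the black cap has been left in the red dish, so move that one to the grey dish to free it. Keep every bottle upright, let go of them standing flat on the floor of their dishes, and leave the two petal jars where they stand.

Things in the scene. Friction and masses are not known exactly. Their poses are not given: they have to be found in the camera images.
- bottle_black: amber (almost black) glass bottle, the one with a plain black cap; at the start it stands in the red dish; body 45 mm across from z 0 to about 75, shoulder to 88, cap 26 mm across from z 80 to 104; origin at the centre of its underside, z up along the bottle. Grasp it across the 45 mm body, about 60 mm above its underside. About 0.1 to 0.27 kg.
- bottle_red: amber (almost black) glass bottle, the one with a red cap; at the start it stands on the table; body 45 mm across from z 0 to about 75, shoulder to 88, cap 26 mm across from z 80 to 104; origin at the centre of its underside, z up along the bottle. Grasp it across the 45 mm body, about 60 mm above its underside. About 0.1 to 0.27 kg.
- bottle_yellow: amber (almost black) glass bottle, the one with a yellow cap; at the start it stands on the table; body 45 mm across from z 0 to about 75, shoulder to 88, cap 26 mm across from z 80 to 104; origin at the centre of its underside, z up along the bottle. Grasp it across the 45 mm body, about 60 mm above its underside. About 0.1 to 0.27 kg.
- bottle_blue: amber (almost black) glass bottle, the one with a blue cap; at the start it stands on the table; body 45 mm across from z 0 to about 75, shoulder to 88, cap 26 mm across from z 80 to 104; origin at the centre of its underside, z up along the bottle. Grasp it across the 45 mm body, about 60 mm above its underside. About 0.1 to 0.27 kg.
- dish_red: shallow round red plastic drip dish, fixed to the table, 78 mm across the rim, rim 10 mm high; flat inner floor about 66 mm across and 4 mm above the table; origin at the centre of its underside (on the table), z up; at the start the black-capped bottle stands in it
- dish_yellow: shallow round yellow plastic drip dish, fixed to the table, 78 mm across the rim, rim 10 mm high; flat inner floor about 66 mm across and 4 mm above the table; origin at the centre of its underside (on the table), z up; empty at the start
- dish_blue: shallow round blue plastic drip dish, fixed to the table, 78 mm across the rim, rim 10 mm high; flat inner floor about 66 mm across and 4 mm above the table; origin at the centre of its underside (on the table), z up; empty at the start
- dish_grey: shallow round grey plastic drip dish, fixed to the table, 78 mm across the rim, rim 10 mm high; flat inner floor about 66 mm across and 4 mm above the table; origin at the centre of its underside (on the table), z up; empty at the start
- green_lid_jar: glass jar of dried petals with a green lid, 60 mm across, 78 mm high, loose; origin at the centre of its underside, z up; not to be moved
- brown_lid_jar: glass jar of dried petals with a dark brown lid that bears a pale sticker, 68 mm across, 88 mm high, loose; origin at the centre of its underside, z up; not to be moved
Not all that is in view belongs to the job. Of the things that look like the dish_blue, take the one that is farthest from the robot's base at the start.

How it is judged (in metres and radians):
At the end, for the whole second after the job is handed in: Red, yellow and blue capped bottles stand in the dishes of their colour, the black-capped one in the grey dish: within 13 mm of the centre, underside 1 to 8 mm above the dish's, within 0.08 rad of upright, at rest, released; both petal jars within 30 mm of their start (horizontal distance between bottle_black and dish_grey below 0.013 m and z of bottle_black in the frame of dish_grey between 0.001 and 0.008 m and angle between each of bottle_black, bottle_red, bottle_yellow, bottle_blue's own z axis and vertical below 0.08 rad and linear speed of each of bottle_black, bottle_red, bottle_yellow, bottle_blue below 0.02 m/s and contact force between each of bottle_black, bottle_red, bottle_yellow, bottle_blue and the fingers below 0.1 N and horizontal distance between bottle_red and dish_red below 0.013 m and z of bottle_red in the frame of dish_red between 0.001 and 0.008 m and horizontal distance between bottle_yellow and dish_yellow below 0.013 m and z of bottle_yellow in the frame of dish_yellow between 0.001 and 0.008 m and horizontal distance between bottle_blue and dish_blue below 0.013 m and z of bottle_blue in the frame of dish_blue between 0.001 and 0.008 m and distance of each of green_lid_jar, brown_lid_jar from where it was at the start of the episode below 0.03 m); the robot touches nothing.
It fails at once if a bottle is tipped over (more than 0.6 rad) (angle between any of bottle_black, bottle_red, bottle_yellow, bottle_blue's own z axis and vertical above 0.6 rad).
It fails at once if a petal jar is moved more than 30 mm or tipped (more than 0.4 rad) (distance of any of green_lid_jar, brown_lid_jar from where it was at the start of the episode above 0.03 m or angle between any of green_lid_jar, brown_lid_jar's own z axis and vertical above 0.4 rad).
It also fails if it takes over 120 s, if anything falls off the work surface, if the arm or the gripper's body presses on something with over 40 N, if the wrist force passes 120 N, or if a joint passes its speed limit or range.

### The arm

A 6-joint arm with a two-finger parallel gripper is mounted at the origin on the work surface; the furniture and walls round the work are solid. World frame = base frame: x ahead of the robot, y to its left, z up, the work surface at z = 0. Lengths are in mm, angles in rad, forces in N, time in s.
With the tool pointing down it reaches from about 325 to 1000 mm from the base axis. Payload 5.1 kg.
Tool frame: the origin (TCP) lies on the mounting face of the last link; the fingertips stand 173 mm ahead of it and the grasp point (between the pads) lies 155 mm ahead of it; z points along the fingers, y is the line along which they close (so a half turn about z gives the same grasp; the last joint's range is limited). The gripper opens to 85 mm and grips with 20 to 120 N. Pads are 22 mm wide; open, the fingers measure 114 mm over their backs; the gripper's body (76 mm by 85 mm) begins 54 mm behind the grasp point. The pads swing forward as they close: fully open they stand 13 mm farther back than shut.
Start: joints at [-1.332, 0.124, 1.65, -0, 1.367, -0.083], TCP at [205.546, -616.634, 404.722] pointing down, gripper open.
Joint ranges: [-2.61, 2.61], [-1.02, 2.33], [0.03, 2.71], [-1.35, 4.49], [0.32, 2.68], [-2.91, 2.91]. Speed limits (rad/s): [2.57, 2.57, 3.14, 3.14, 3.14, 3.14].

### API

Orientations are given as a rotation vector (axis times angle).
In Python, from plant import arm gives the robot as it stands.
- The arm moves only by the tool send_rows, never from a script. Its argument "series" is a list of rows, each a list of 3 entries, a list of its own where there are three numbers: the closure, from 0 (fully open) to 1 (shut), then the shift along the tool's x, y, z in cm, then the turn about the tool's z in degrees. A call has exactly 10 rows; each row is the pose to reach, as a shift and turn from the pose commanded when the call began, along the tool's axes at that moment; what a row does not reach only later rows make up. A row lasts 1/10 s, in which the tool goes at most 50 mm and 8.59 degrees, less where a joint would pass 70% of its speed; a pose out of reach is approached as far as the arm can. A call with a gripper value outside its range is refused whole. The fingers move at their own pace and stop on an object; "squeeze" is the grip in N (left out, the last holds). Time passes only in rows, so rows that repeat a pose let the fingers close, or fill a call up. It gives the time, the measured TCP pose, the force, the opening and the grip force at its end, in the units of the state.
- arm.get_state(): the state, without advancing time (a new reading comes with each control period).
- arm.get_image(name): name is "side" or "top" or "wrist"; returns the picture (400x640x3 uint8, red, green, blue); there is no depth.
- arm.camera_info(name): a dict with "vertical_fov" (degrees; the focal length in pixels is half the picture's height over the tangent of half this angle, whatever the lens; pixels are square), "cx", "cy" (the principal point, pixels), "R" (3x3) and "t" (3): a world point X has camera coordinates R X + t; the wrist camera has in their place "tool_from_camera" (4x4, takes a point from camera to tool coordinates, whose origin is the TCP and whose axes are the flange's). Camera axes: x right, y down, z forward; pixel columns grow to the right and rows downward; lengths in mm; the calibration is good to about 2 mm. The wrist camera is an equidistant fisheye: a pixel r from the principal point sees the ray r / f radians off the axis. A picture is of the moment at which its call begins: read the wrist's pose just before it. camera_info takes no time and is no camera call.
- arm.finish_job(): hands the job in; it is judged then, once.
The state is a dict: "time": time; "q": joint angles; "qvel": joint speeds; "joint_efforts": joint torques, N m; "position": TCP position; "ee_rot": TCP orientation; "force": force on the tool from outside, world axes, zero at the start; "moment": the same for the moment, N m; "grip_width": finger opening in mm; "grip_force": force on a finger pad.
Only numpy, scipy, OpenCV 4.12 (cv2) and the standard library are available. Lean on these libraries where they do the work, as an engineer would, in place of code of your own. Each camera call takes 0.05 s, during which the arm holds its last target. There are 200 camera calls.

## Working session

There is one attempt and no reset: what is moved stays moved. The work goes in short steps, Python scripts to look and compute and a tool call to move; the robot and the scene stay as the last step left them, time stands still between calls to the robot, and variables do not carry over. Pictures are saved under pics/ and viewed, at most 14 in all, crops included, and the job is handed in when it is done.

Besides the shell and the picture viewer there is one more tool, called after "Request:" by a JSON object that holds its "method" and its "body", one argument or row to a line. send_rows: Moves the arm, as the interface text tells. Its arguments: {"type":"object","properties":{"series":{"type":"array"},"squeeze":{"type":"number"}},"required":["series"]}

```bash
mkdir -p pics; python3 - <<'E'
from plant import arm
import cv2
for n in("top","side"):
    cv2.imwrite(f"pics/{n}0.png",arm.get_image(n)[:,:,::-1]); print(n,arm.camera_info(n))
s=arm.get_state(); print(s)
print(arm.camera_info("wrist"))
E
```

```text
top {'vertical_fov': 56.58528661431107, 'cx': 317.0370172280134, 'cy': 211.72379609537205, 'R': array([[ 0.02365497, -0.9996013 , -0.01541671],
       [-0.98114087, -0.02025338, -0.19223008],
       [ 0.1918412 ,  0.01967316, -0.98122878]]), 't': array([-22.51166293, 490.34636219, 813.99878393])}
side {'vertical_fov': 52.94703285480081, 'cx': 321.22596247946404, 'cy': 201.59618876465422, 'R': array([[-0.89740339, -0.4407884 ,  0.01930683],
       [-0.3036299 ,  0.58522908, -0.75187486],
       [ 0.3201188 , -0.68059718, -0.65902309]]), 't': array([404.10385668, 207.2807084 , 909.65233906])}
{'time': 0.1, 'q': array([-1.33158320e+00,  1.24457761e-01,  1.65153783e+00, -1.89993194e-05,
        1.36752534e+00, -8.26009567e-02]), 'qvel': array([ 1.22963261e-03, -7.05423974e-05, -3.68674250e-03, -8.30017399e-05,
       -1.21344573e-03, -1.53758571e-03]), 'joint_efforts': array([ 2.82252186e-04, -4.24931180e+01, -3.66654038e+01, -1.37934421e-04,
        3.92918562e-03, -1.14812011e-05]), 'position': array([ 205.50371027, -616.42154953,  403.56383094]), 'ee_rot': array([-3.09911364e+00, -5.03024075e-01,  2.65913338e-04]), 'force': array([ 0.1192723 , -0.31059998,  0.56421196]), 'moment': array([-0.01657347,  0.03200208, -0.00188525]), 'grip_force': 0.0, 'grip_width': 85.40139668987206}
{'vertical_fov': 65.70646984690485, 'cx': 324.5011804935149, 'cy': 201.00668713550724, 'tool_from_camera': array([[ 2.69170507e-04, -9.60387312e-01, -2.78668511e-01,
         6.96708016e+01],
       [ 9.99998703e-01,  7.00937396e-04, -1.44975556e-03,
         2.36385844e-01],
       [ 1.58765602e-03, -2.78667760e-01,  9.60386255e-01,
         3.13201033e+01],
       [ 0.00000000e+00,  0.00000000e+00,  0.00000000e+00,
         1.00000000e+00]])}
```

View pics/top0.png

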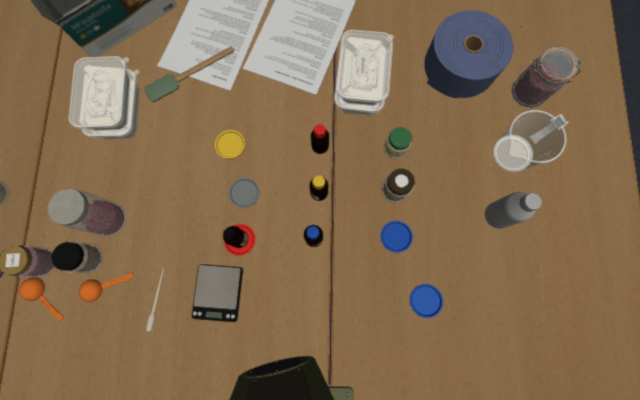

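View pics/side0.png

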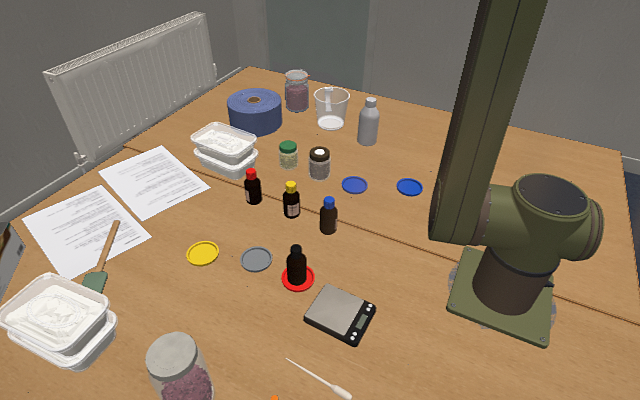

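The top view shows the caps: red (320,130), yellow (319,181), blue (313,232) and black (234,235). The dishes are yellow (230,144), grey (244,193), red (239,239) and blue at either (397,236) or (426,300). The first blue dish is farther from the base. The jars have lids at (400,137) and (401,181). Possible mix-ups are the two blue dishes, the black bottle versus the dark-lidded jar (401,181), and the jars at left (70,256). I'll take one close crop.

```bash
python3 - <<'E'
import cv2
i=cv2.imread("pics/top0.png")[115:315,205:445]
i=cv2.resize(i,None,fx=3,fy=3,interpolation=cv2.INTER_CUBIC)
cv2.imwrite("pics/crop0.png",cv2.convertScaleAbs(i,alpha=1.3,beta=15))
E
```

```text
(no output)
```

View pics/crop0.png

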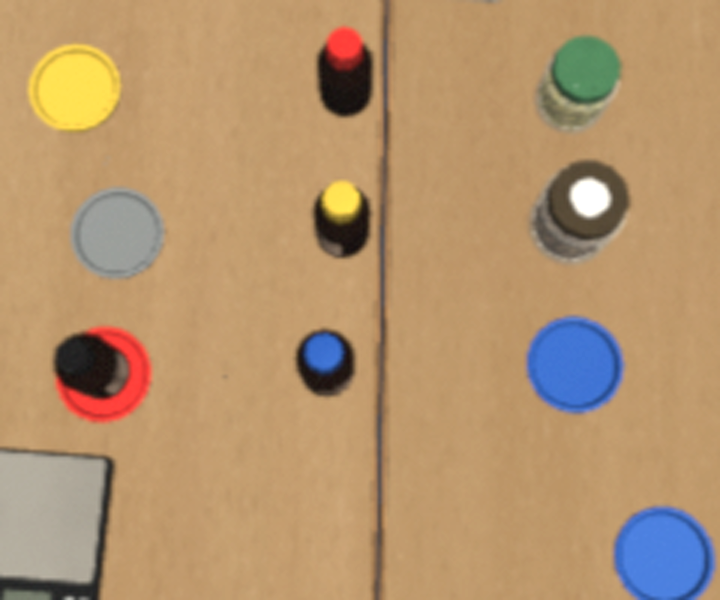

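```bash
cat > h.py <<'E'
from plant import arm
import numpy as np
def ray(name,u,v,z):
    c=arm.camera_info(name); f=200/np.tan(np.radians(c["vertical_fov"]/2))
    C=-c["R"].T@c["t"]; d=c["R"].T@np.array([(u-c["cx"])/f,(v-c["cy"])/f,1]); return C+d*(z-C[2])/d[2]
def proj(name,X):
    c=arm.camera_info(name); f=200/np.tan(np.radians(c["vertical_fov"]/2))
    p=c["R"]@np.array(X)+c["t"]; return p[:2]/p[2]*f+[c["cx"],c["cy"]]
E
python3 - <<'E'
from h import *
P=dict(red=(344,43,104),yel=(341,198,104),blu=(324,352,104),blk=(77,357,104),dY=(75,87,10),dG=(118,232,10),dR=(105,373,10),dB=(575,364,10),dB2=(664,555,10),gj=(586,69,78),bj=(587,200,88))
for k,(a,b,z) in P.items():
    X=ray("top",205+(a-.0)/3,115+b/3,z); print(k,X.round(1),np.hypot(*X[:2]).round(),"base crop px",((proj("top",[X[0],X[1],0])-[205,115])*3).round(),"side",proj("side",X).round(1))
E
python3 - <<'E'
import cv2
i=cv2.imread("pics/side0.png")[130:310,175:435]
cv2.imwrite("pics/crops.png",cv2.convertScaleAbs(cv2.resize(i,None,fx=3,fy=3,interpolation=cv2.INTER_CUBIC),alpha=1.4,beta=20))
E
```

```text
red [669.6 -14.2 104. ] 670.0 base crop px [345.  93.] side [250.2 170.5]
yel [548.5 -14.7 104. ] 549.0 base crop px [342. 232.] side [290.1 183.6]
blu [434.5  -5.2 104. ] 435.0 base crop px [327. 370.] side [328.8 199.2]
blk [427.1 171.4 104. ] 460.0 base crop px [108. 374.] side [296.6 248.1]
dY [667.4 212.6  10. ] 700.0 base crop px [78. 91.] side [202.1 251.8]
dG [542.8 168.6  10. ] 568.0 base crop px [121. 235.] side [255.6 257.4]
dR [426.9 171.9  10. ] 460.0 base crop px [108. 374.] side [297.5 275.9]
dB [ 442.2 -202.    10. ] 486.0 base crop px [573. 366.] side [354.  183.7]
dB2 [ 296.1 -267.5   10. ] 399.0 base crop px [660. 554.] side [408.5 185.7]
gj [ 662.7 -201.1   78. ] 693.0 base crop px [567. 105.] side [287.8 145. ]
bj [ 555.1 -197.7   88. ] 589.0 base crop px [565. 229.] side [319.4 152.2]
```

View pics/crops.png

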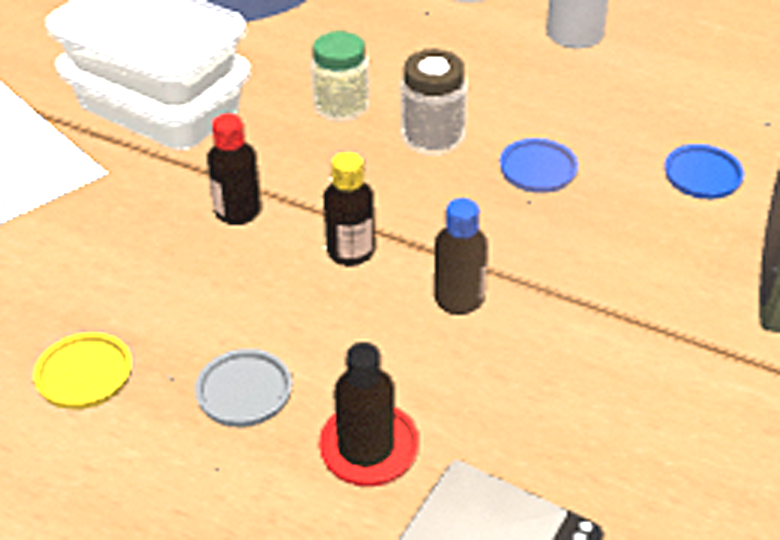

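Request:
{"method": "send_rows", "body": {
  "series": [
    [0,[3.76,-2.61,0],8],
    [0,[7.52,-5.22,0],16],
    [0,[11.28,-7.83,0],18.44],
    [0,[15.04,-10.44,0],18.44],
    [0,[18.8,-13.05,0],18.44],
    [0,[22.56,-15.66,0],18.44],
    [0,[26.32,-18.27,0],18.44],
    [0,[30.08,-20.88,0],18.44],
    [0,[33.84,-23.49,0],18.44],
    [0,[37.6,-26.1,0],18.44]
  ],
  "squeeze": 40
}}

```text
time: 1.1
position: [480.3, -248.3, 404.4]
ee_rot: [-3.141, 0.0, 0.0]
force: [0.2, -0.5, 0.7]
grip_width: 85.4
grip_force: 0.0
```

Request:
{"method": "send_rows", "body": {
  "series": [
    [0,[-0.5,-4.2,0],0],
    [0,[-1.1,-8.4,0],0],
    [0,[-1.6,-12.6,0],0],
    [0,[-2.1,-16.8,0],0],
    [0,[-2.7,-21,0],0],
    [0,[-3.2,-25.2,0],0],
    [0,[-3.7,-29.4,0],0],
    [0,[-4.3,-33.6,0],0],
    [0,[-4.8,-37.8,0],0],
    [0,[-5.3,-42.1,0],0]
  ]
}}

```text
time: 2.1
position: [425.9, 172.5, 404.5]
ee_rot: [3.142, -0.0, 0.0]
force: [0.7, 0.5, 0.4]
grip_width: 85.7
grip_force: 0.0
```

```bash
python3 - <<'E'
from plant import arm
import cv2
print(arm.get_state()["position"])
cv2.imwrite("pics/w1.png",arm.get_image("wrist")[:,:,::-1])
E
```

```text
[425.90274582 172.48187059 404.47628135]
```

View pics/w1.png

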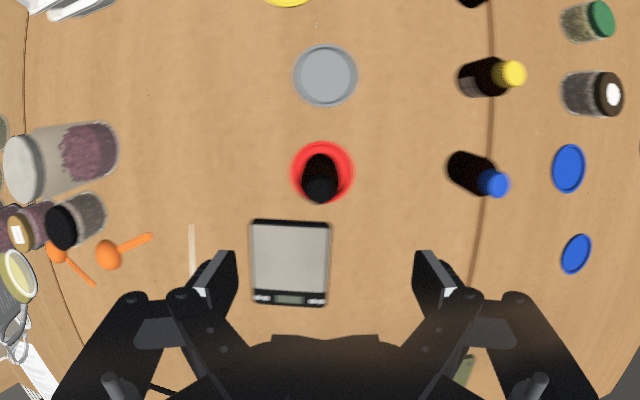

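The wrist view shows the grey dish at (325,75), the red dish at (322,172) with the black bottle in it, and the blue dish at (568,168). I'll cross-check these against the top-view values.

```bash
cat >> h.py <<'E'
from scipy.spatial.transform import Rotation as Rn
def wray(s,u,v,z):
    c=arm.camera_info("wrist"); f=200/np.tan(np.radians(c["vertical_fov"]/2)); T=c["tool_from_camera"]
    a=np.array([u-c["cx"],v-c["cy"]]); r=np.hypot(*a); th=r/f
    d=np.r_[np.sin(th)*a/r,np.cos(th)]; W=Rn.from_rotvec(s["ee_rot"]).as_matrix()
    C=W@T[:3,3]+s["position"]; d=W@T[:3,:3]@d; return C+d*(z-C[2])/d[2]
E
python3 - <<'E'
from h import *
s=arm.get_state()
for n,u,v,z in [("grey",325,75,10),("red",322,172,10),("blue",568,168,10),("blk",320,189,104),("blucap",497,185,104)]: print(n,wray(s,u,v,z).round(1))
E
```

```text
grey [539.6 178.5  10. ]
red [424.8 181.5  10. ]
blue [ 442.7 -185.5   10. ]
blk [427.4 182.  104. ]
blucap [433.9   6.8 104. ]
```

```bash
python3 - <<'E'
from h import *
s=arm.get_state(); print(s["ee_rot"],s["position"],s["time"],s["qvel"])
c=arm.camera_info("wrist");print(c["tool_from_camera"][:3,3]); print(Rn.from_rotvec(s["ee_rot"]).as_matrix().round(4))
cv=__import__("cv2"); cv.imwrite("pics/w1b.png",arm.get_image("wrist")[130:230,270:380,::-1].repeat(5,0).repeat(5,1)); s=arm.get_state(); print(s["position"])
E
```

```text
[-3.13706274e+00 -7.43481720e-03  1.75450664e-03] [425.00684138 176.75744455 404.46274717] 2.15 [-0.09421223 -0.01309096  0.01431953 -0.06324347  0.02105701 -0.16832346]
[69.79858277  0.56205689 31.31923289]
[[ 1.      0.0047 -0.0011]
 [ 0.0047 -1.      0.0045]
 [-0.0011 -0.0045 -1.    ]]
[425.56136132 174.50323149 404.30713011]
```

View pics/w1b.png

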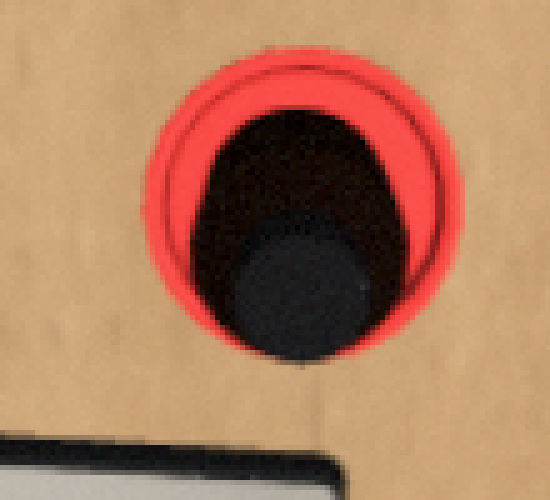

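Request:
{"method": "send_rows", "body": {
  "series": [
    [0,[0,0,1],0],
    [0,[0,0,3],0],
    [0,[0,0,5],0],
    [0,[0,0,7],0],
    [0,[0,0,9],0],
    [0,[0,0,10],0],
    [0,[0,0,10],0],
    [0,[0,0,10],0],
    [0,[0,0,10],0],
    [0,[0,0,10],0]
  ]
}}

```text
time: 3.2
position: [427.1, 170.9, 305.9]
ee_rot: [-3.141, 0.0, -0.003]
force: [-0.5, -0.7, -0.2]
grip_width: 85.7
grip_force: 0.0
```

```bash
python3 - <<'E'
from h import *
import cv2
s=arm.get_state(); print(s["position"],s["ee_rot"])
cv2.imwrite("pics/w2.png",arm.get_image("wrist")[:,:,::-1])
E
```

```text
[427.13661455 170.9051244  305.92198112] [-3.14100421e+00  3.28326704e-04 -3.26394001e-03]
```

View pics/w2.png

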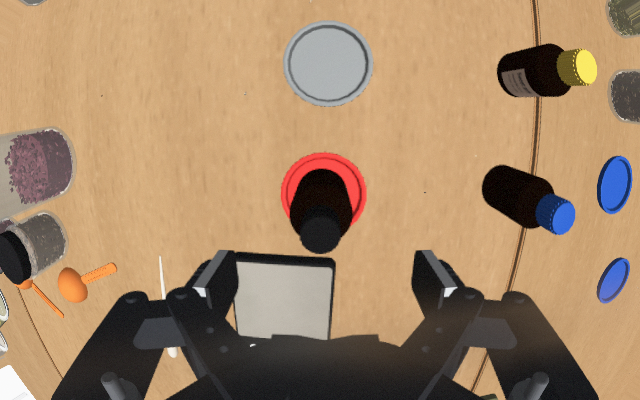

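The cap top is at (320,234), the red dish at (323,193), the grey dish at (328,63) and the blue cap top at (562,215).

```bash
python3 - <<'E'
from h import *
s=arm.get_state()
for n,u,v,z in [("grey",328,63,10),("red",323.5,193,10),("blk",320,234,108),("blk base front",322,170,75)]: print(n,wray(s,u,v,z).round(1))
E
```

```text
grey [540.8 168.   10. ]
red [427.9 171.8  10. ]
blk [428.9 173.3 108. ]
blk base front [460.4 172.4  75. ]
```

Request:
{"method": "send_rows", "body": {
  "series": [
    [0,[0,-0.1,1],0],
    [0,[0,-0.1,3],0],
    [0,[0,-0.1,5],0],
    [0,[0,-0.1,7],0],
    [0,[0,-0.1,8],0],
    [0,[0,-0.1,8.6],0],
    [0,[0,-0.1,8.6],0],
    [0,[0,-0.1,8.6],0],
    [0.3,[0,-0.1,8.6],0],
    [0.4,[0,-0.1,8.6],0]
  ]
}}

```text
time: 4.25
position: [427.1, 172.0, 219.6]
ee_rot: [-3.141, 0.0, -0.003]
force: [-0.2, -0.8, 0.8]
grip_width: 59.3
grip_force: 0.0
```

Request:
{"method": "send_rows", "body": {
  "series": [
    [0.5,[0,0,0],0],
    [0.6,[0,0,0],0],
    [0.7,[0,0,0],0],
    [0.8,[0,0,0],0],
    [0.8,[0,0,0],0],
    [0.8,[0,0,0],0],
    [0.8,[0,0,0],0],
    [0.8,[0,0,0],0],
    [0.8,[0,0,0],0],
    [0.8,[0,0,0],0]
  ],
  "squeeze": 40
}}

```text
time: 5.25
position: [427.2, 172.1, 219.6]
ee_rot: [-3.141, 0.0, -0.002]
force: [-0.4, 1.3, 5.5]
grip_width: 43.1
grip_force: 40.6
```

Request:
{"method": "send_rows", "body": {
  "series": [
    [0.8,[0,0,-0.5],0],
    [0.8,[0,0,-1.5],0],
    [0.8,[0,0,-3],0],
    [0.8,[0,0,-4],0],
    [0.8,[1.5,0,-4],0],
    [0.8,[4,0.1,-4],0],
    [0.8,[7,0.3,-4],0],
    [0.8,[10,0.4,-4],0],
    [0.8,[11.1,0.4,-4],0],
    [0.8,[11.5,0.4,-4],0]
  ]
}}

```text
time: 6.25
position: [542.4, 167.8, 258.8]
ee_rot: [3.142, -0.001, -0.001]
force: [-0.3, -0.1, -1.7]
grip_width: 43.0
grip_force: 40.8
```

Request:
{"method": "send_rows", "body": {
  "series": [
    [0.8,[0,0,0],0],
    [0.8,[0,0,0],0],
    [0.8,[0,0,0],0],
    [0.8,[0,0,0.5],0],
    [0.8,[0,0,1.5],0],
    [0.8,[0,0,2.5],0],
    [0.8,[0,0,3],0],
    [0.8,[0,0,3],0],
    [0.8,[0,0,3],0],
    [0.8,[0,0,3],0]
  ]
}}

```text
time: 7.25
position: [542.0, 167.9, 229.1]
ee_rot: [-3.141, 0.0, -0.001]
force: [0.4, -0.3, -1.5]
grip_width: 43.1
grip_force: 40.8
```

```bash
python3 - <<'E'
from h import *
import cv2
s=arm.get_state(); print(s["position"],s["ee_rot"])
a=arm.get_image("wrist")[0:300,150:500,::-1]; b=arm.get_image("side")[200:310,220:340,::-1]
cv2.imwrite("pics/w3.png",np.hstack([a,cv2.resize(b,(327,300),interpolation=cv2.INTER_CUBIC)]))
E
```

```text
[541.99203785 167.92150119 229.08548372] [-3.14146092e+00  1.34235131e-04 -1.10715411e-03]
```

View pics/w3.png

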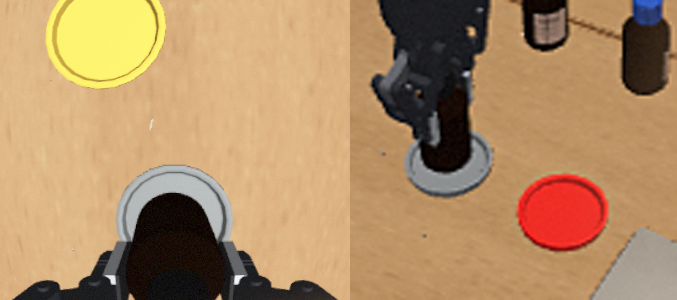

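The black bottle hangs centred over the grey dish at (175,215), about 9.5 mm up. The red dish is empty. Next I lower and release.

Request:
{"method": "send_rows", "body": {
  "series": [
    [0.8,[0,0,0.3],0],
    [0.8,[0,0,0.6],0],
    [0.8,[0,0,0.9],0],
    [0.8,[0,0,0.95],0],
    [0.8,[0,0,0.95],0],
    [0.6,[0,0,0.95],0],
    [0.4,[0,0,0.95],0],
    [0.2,[0,0,0.95],0],
    [0,[0,0,0.95],0],
    [0,[0,0,0.95],0]
  ]
}}

```text
time: 8.35
position: [541.6, 167.9, 219.0]
ee_rot: [3.142, -0.0, -0.0]
force: [-0.4, 0.9, 0.6]
grip_width: 85.0
grip_force: 0.0
```

Request:
{"method": "send_rows", "body": {
  "series": [
    [0,[0,0,0],0],
    [0,[0,0,0],0],
    [0,[0,0,0],0],
    [0,[0,0,-1],0],
    [0,[0,0,-3],0],
    [0,[0,0,-6],0],
    [0,[0,0,-9],0],
    [0,[0,0,-12],0],
    [0,[0,0,-12.5],0],
    [0,[0,0,-12.5],0]
  ]
}}

```text
time: 9.35
position: [542.0, 167.9, 346.2]
ee_rot: [-3.141, 0.0, -0.006]
force: [0.4, 0.1, -0.2]
grip_width: 85.6
grip_force: 0.0
```

Request:
{"method": "send_rows", "body": {
  "series": [
    [0,[1,1.5,0],0],
    [0,[3,4.5,0],0],
    [0,[5.5,8,0],0],
    [0,[8.5,12,0],0],
    [0,[11,15.5,0],0],
    [0,[12.3,17.5,0],0],
    [0,[12.8,18.2,0],0],
    [0,[12.8,18.2,0],0],
    [0,[12.8,18.2,0],0],
    [0,[12.8,18.2,0],0]
  ]
}}

```text
time: 10.35
position: [669.1, -13.0, 343.8]
ee_rot: [-3.141, -0.002, 0.001]
force: [0.0, -0.2, 0.2]
grip_width: 85.5
grip_force: 0.0
```

```bash
python3 - <<'E'
from h import *
import cv2
s=arm.get_state(); print(s["position"],s["ee_rot"])
a=arm.get_image("wrist"); b=arm.get_image("top")
h=cv2.cvtColor(a,cv2.COLOR_RGB2HSV); m=(((h[...,0]<6)|(h[...,0]>174))&(h[...,1]>170)&(h[...,2]>110)).astype(np.uint8)
n,l,st,ct=cv2.connectedComponentsWithStats(m)
for i in range(1,n):
    if st[i,4]>150: print(st[i],ct[i].round(1),wray(s,*ct[i],104).round(1))
cv2.imwrite("pics/w4.png",np.vstack([a[:,:,::-1][0:300,150:500],cv2.resize(b[110:260,200:375,::-1],(350,300))]))
E
```

```text
[669.09870429 -12.95129706 343.79548872] [-3.14125276e+00 -2.18922027e-03  1.47466060e-03]
[ 310  193   39   37 1065] [328.8 211. ] [670.7 -16.2 104. ]
```

View pics/w4.png

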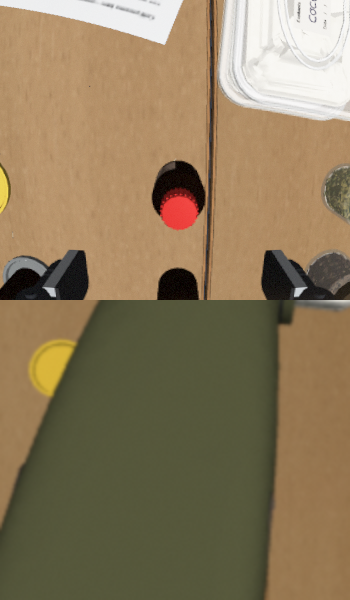

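The red cap is at wrist pixel (329,211), which agrees with the top view to about 2 mm. The arm hides the table in the top view. Now I descend and grasp.

Request:
{"method": "send_rows", "body": {
  "series": [
    [0,[0.1,0.2,1],0],
    [0,[0.1,0.2,3],0],
    [0,[0.1,0.2,6],0],
    [0,[0.1,0.2,9],0],
    [0,[0.1,0.2,11.5],0],
    [0,[0.1,0.2,12.5],0],
    [0,[0.1,0.2,12.9],0],
    [0,[0.1,0.2,12.9],0],
    [0.2,[0.1,0.2,12.9],0],
    [0.4,[0.1,0.2,12.9],0]
  ]
}}

```text
time: 11.45
position: [671.4, -16.2, 217.1]
ee_rot: [3.141, -0.0, 0.005]
force: [-0.7, -0.4, 0.1]
grip_width: 58.9
grip_force: 0.0
```

Request:
{"method": "send_rows", "body": {
  "series": [
    [0.5,[0,0,0],0],
    [0.6,[0,0,0],0],
    [0.7,[0,0,0],0],
    [0.8,[0,0,0],0],
    [0.8,[0,0,0],0],
    [0.8,[0,0,0],0],
    [0.8,[0,0,0],0],
    [0.8,[0,0,0],0],
    [0.8,[0,0,0],0],
    [0.8,[0,0,0],0]
  ]
}}

```text
time: 12.45
position: [671.4, -16.1, 216.9]
ee_rot: [3.141, -0.0, 0.004]
force: [-0.1, 0.9, 5.8]
grip_width: 42.7
grip_force: 41.7
```

Request:
{"method": "send_rows", "body": {
  "series": [
    [0.8,[0,0,-0.5],0],
    [0.8,[0,0,-2],0],
    [0.8,[0,0,-4],0],
    [0.8,[0,0,-7],0],
    [0.8,[0,0,-10],0],
    [0.8,[0,0,-12],0],
    [0.8,[0,0,-12.5],0],
    [0.8,[-0.5,-0.4,-12.5],0],
    [0.8,[-1.5,-1.2,-12.5],0],
    [0.8,[-3,-2.3,-12.5],0]
  ]
}}

```text
time: 13.45
position: [639.4, 7.3, 337.6]
ee_rot: [-3.141, 0.001, 0.007]
force: [-0.2, -0.3, -2.7]
grip_width: 42.9
grip_force: 41.1
```

Request:
{"method": "send_rows", "body": {
  "series": [
    [0.8,[-2,-1.5,0],0],
    [0.8,[-4.5,-3.5,0],0],
    [0.8,[-7.5,-5.8,0],0],
    [0.8,[-10.5,-8.1,0],0],
    [0.8,[-13.5,-10.4,0],0],
    [0.8,[-16.5,-12.7,0],0],
    [0.8,[-19,-14.6,0],0],
    [0.8,[-20.6,-15.8,0],0],
    [0.8,[-21.3,-16.4,0],0],
    [0.8,[-21.4,-16.5,0],0]
  ]
}}

```text
time: 14.45
position: [425.4, 172.4, 338.8]
ee_rot: [3.141, 0.003, -0.003]
force: [-0.3, -0.1, -1.9]
grip_width: 42.6
grip_force: 41.1
```

Request:
{"method": "send_rows", "body": {
  "series": [
    [0.8,[0,0,1],0],
    [0.8,[0,0,3],0],
    [0.8,[0,0,5],0],
    [0.8,[0,0,7],0],
    [0.8,[0,0,9],0],
    [0.8,[0,0,10],0],
    [0.8,[0,0,10.5],0],
    [0.8,[0,0,10.5],0],
    [0.8,[0,0,10.5],0],
    [0.8,[0,0,10.5],0]
  ]
}}

```text
time: 15.45
position: [427.3, 172.0, 236.4]
ee_rot: [-3.141, 0.0, -0.003]
force: [-0.4, 0.2, -2.3]
grip_width: 42.9
grip_force: 41.1
```

```bash
python3 - <<'E'
from h import *
import cv2
s=arm.get_state(); print(s["position"],s["ee_rot"],s["grip_width"])
a=arm.get_image("wrist")[0:300,150:500,::-1]; b=arm.get_image("side")[200:310,220:340,::-1]
cv2.imwrite("pics/w5.png",np.hstack([a,cv2.resize(b,(327,300),interpolation=cv2.INTER_CUBIC)]))
E
```

```text
[427.29730931 172.0046111  236.36857712] [-3.14100389e+00  1.85446655e-04 -3.32805837e-03] 42.874984573053545
```

View pics/w5.png

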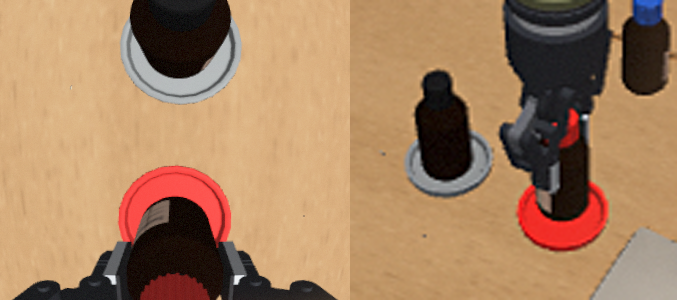

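The red bottle is centred above the red dish, and the black bottle stands upright in the grey one. Lowering and releasing.

Request:
{"method": "send_rows", "body": {
  "series": [
    [0.8,[0,0,0.4],0],
    [0.8,[0,0,0.8],0],
    [0.8,[0,0,1.2],0],
    [0.8,[0,0,1.5],0],
    [0.8,[0,0,1.55],0],
    [0.8,[0,0,1.55],0],
    [0.6,[0,0,1.55],0],
    [0.4,[0,0,1.55],0],
    [0.2,[0,0,1.55],0],
    [0,[0,0,1.55],0]
  ]
}}

```text
time: 16.55
position: [426.8, 171.9, 219.7]
ee_rot: [-3.142, 0.0, -0.0]
force: [-0.4, 0.1, 0.1]
grip_width: 77.8
grip_force: 0.0
```

Request:
{"method": "send_rows", "body": {
  "series": [
    [0,[0,0,0],0],
    [0,[0,0,0],0],
    [0,[0,0,0],0],
    [0,[0,0,0],0],
    [0,[0,0,-1],0],
    [0,[0,0,-3],0],
    [0,[0,0,-6],0],
    [0,[0,0,-9],0],
    [0,[0,0,-12],0],
    [0,[0,0,-12.5],0]
  ]
}}

```text
time: 17.55
position: [427.8, 172.2, 350.1]
ee_rot: [-3.139, -0.0, -0.014]
force: [0.8, 0.1, 0.6]
grip_width: 85.5
grip_force: 0.0
```

Request:
{"method": "send_rows", "body": {
  "series": [
    [0,[1,1.5,0],0],
    [0,[3,4.5,0],0],
    [0,[5.5,8,0],0],
    [0,[8.5,12.5,0],0],
    [0,[10.7,16,0],0],
    [0,[11.8,18,0],0],
    [0,[12.2,18.7,0],0],
    [0,[12.2,18.7,0],0],
    [0,[12.2,18.7,0],0],
    [0,[12.2,18.7,0],0]
  ]
}}

```text
time: 18.55
position: [548.1, -14.0, 344.5]
ee_rot: [-3.141, -0.002, 0.001]
force: [-0.2, 0.8, 0.3]
grip_width: 85.4
grip_force: 0.0
```

```bash
python3 - <<'E'
from h import *
import cv2
s=arm.get_state(); print(s["position"],s["ee_rot"])
a=arm.get_image("wrist")
h=cv2.cvtColor(a,cv2.COLOR_RGB2HSV); m=((h[...,0]>20)&(h[...,0]<33)&(h[...,1]>170)&(h[...,2]>130)).astype(np.uint8)
n,l,st,ct=cv2.connectedComponentsWithStats(m)
for i in range(1,n):
    if st[i,4]>150: print(st[i],ct[i].round(1),wray(s,*ct[i],104).round(1),wray(s,*ct[i],10).round(1))
E
```

```text
[548.12703501 -13.97955297 344.52378386] [-3.14126966e+00 -2.27688282e-03  7.54538528e-04]
```

```bash
python3 - <<'E'
from h import *
import cv2
s=arm.get_state(); print(s["position"],s["ee_rot"])
a=arm.get_image("wrist")
print(a[180:240:8,328].tolist())
h=cv2.cvtColor(a,cv2.COLOR_RGB2HSV); m=((h[...,0]>20)&(h[...,0]<35)&(h[...,1]>130)&(h[...,2]>100)).astype(np.uint8)
n,l,st,ct=cv2.connectedComponentsWithStats(m)
for i in range(1,n):
    if st[i,4]>100: print(st[i],ct[i].round(1),wray(s,*ct[i],104).round(1),wray(s,*ct[i],10).round(1))
E
```

```text
[548.18732913 -13.96991885 344.66490248] [-3.14141520e+00 -2.50681456e-03  2.80847977e-04]
[[27, 16, 8], [35, 21, 11], [203, 174, 72], [254, 245, 116], [253, 244, 116], [253, 243, 112], [253, 241, 111], [222, 180, 131]]
[  99   50   54   67 2797] [125.7  82.9] [651.2 138.7 104. ] [666.1 207.5  10. ]
[ 309  188   39   43 1249] [327.7 209.5] [550.8 -16.5 104. ] [520.7 -17.4  10. ]
```

Request:
{"method": "send_rows", "body": {
  "series": [
    [0,[0.1,0.2,1],0],
    [0,[0.1,0.2,3],0],
    [0,[0.1,0.2,6],0],
    [0,[0.1,0.2,9],0],
    [0,[0.1,0.2,11.5],0],
    [0,[0.1,0.2,12.5],0],
    [0,[0.1,0.2,12.9],0],
    [0,[0.1,0.2,12.9],0],
    [0.2,[0.1,0.2,12.9],0],
    [0.4,[0.1,0.2,12.9],0]
  ]
}}

```text
time: 19.65
position: [550.4, -17.2, 217.3]
ee_rot: [3.141, -0.0, 0.004]
force: [-0.7, -0.2, 0.6]
grip_width: 58.9
grip_force: 0.0
```

Request:
{"method": "send_rows", "body": {
  "series": [
    [0.5,[0,0,0],0],
    [0.6,[0,0,0],0],
    [0.7,[0,0,0],0],
    [0.8,[0,0,0],0],
    [0.8,[0,0,0],0],
    [0.8,[0,0,0],0],
    [0.8,[0,0,0],0],
    [0.8,[0,0,0],0],
    [0.8,[0,0,0],0],
    [0.8,[0,0,0],0]
  ]
}}

```text
time: 20.65
position: [550.4, -17.1, 217.2]
ee_rot: [3.142, -0.0, 0.003]
force: [0.6, 0.7, 6.1]
grip_width: 43.2
grip_force: 40.9
```

Request:
{"method": "send_rows", "body": {
  "series": [
    [0.8,[0,0,-0.5],0],
    [0.8,[0,0,-2],0],
    [0.8,[0,0,-4],0],
    [0.8,[0,0,-7],0],
    [0.8,[0,0,-10],0],
    [0.8,[0,0,-12],0],
    [0.8,[0,0,-12.5],0],
    [0.8,[0.3,-0.5,-12.5],0],
    [0.8,[0.8,-1.5,-12.5],0],
    [0.8,[1.5,-3,-12.5],0]
  ]
}}

```text
time: 21.65
position: [564.5, 13.5, 338.8]
ee_rot: [-3.141, 0.002, 0.005]
force: [0.7, 0.2, -2.2]
grip_width: 42.9
grip_force: 41.0
```

Request:
{"method": "send_rows", "body": {
  "series": [
    [0.8,[1,-2,0],0],
    [0.8,[2.2,-4.4,0],0],
    [0.8,[3.6,-7,0],0],
    [0.8,[5,-9.8,0],0],
    [0.8,[6.5,-12.7,0],0],
    [0.8,[7.9,-15.5,0],0],
    [0.8,[9.1,-17.8,0],0],
    [0.8,[9.9,-19.4,0],0],
    [0.8,[10.1,-19.8,0],0],
    [0.8,[10.2,-19.9,0],0]
  ]
}}

```text
time: 22.65
position: [666.5, 213.2, 339.0]
ee_rot: [3.141, 0.002, -0.004]
force: [-0.7, -0.6, -2.7]
grip_width: 43.2
grip_force: 41.1
```

Request:
{"method": "send_rows", "body": {
  "series": [
    [0.8,[0,0,1],0],
    [0.8,[0,0,3],0],
    [0.8,[0,0,5],0],
    [0.8,[0,0,7],0],
    [0.8,[0,0,9],0],
    [0.8,[0,0,10],0],
    [0.8,[0,0,10.5],0],
    [0.8,[0,0,10.5],0],
    [0.8,[0,0,10.5],0],
    [0.8,[0,0,10.5],0]
  ]
}}

```text
time: 23.65
position: [667.2, 211.9, 237.3]
ee_rot: [-3.141, 0.0, -0.004]
force: [-0.0, -0.6, -1.3]
grip_width: 42.9
grip_force: 41.1
```

```bash
python3 - <<'E'
from h import *
import cv2
s=arm.get_state(); print(s["position"],s["ee_rot"],s["grip_width"])
a=arm.get_image("wrist")[0:300,150:500,::-1]; b=arm.get_image("side")[180:290,170:290,::-1]
cv2.imwrite("pics/w6.png",np.hstack([a,cv2.resize(b,(327,300),interpolation=cv2.INTER_CUBIC)]))
E
```

```text
[667.22498304 211.93890201 237.2529987 ] [-3.14102656e+00  2.66893283e-04 -3.65519939e-03] 42.94026643817808
```

View pics/w6.png

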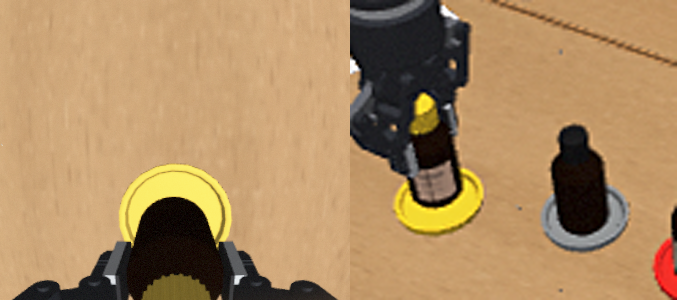

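The yellow bottle is centred over the yellow dish, about 16 mm up. Lowering and releasing.

Request:
{"method": "send_rows", "body": {
  "series": [
    [0.8,[0,0,0.4],0],
    [0.8,[0,0,0.8],0],
    [0.8,[0,0,1.2],0],
    [0.8,[0,0,1.5],0],
    [0.8,[0,0,1.6],0],
    [0.8,[0,0,1.6],0],
    [0.6,[0,0,1.6],0],
    [0.4,[0,0,1.6],0],
    [0.2,[0,0,1.6],0],
    [0,[0,0,1.6],0]
  ]
}}

```text
time: 24.75
position: [666.7, 211.9, 219.5]
ee_rot: [-3.142, 0.0, 0.0]
force: [-0.5, 0.4, 0.0]
grip_width: 78.0
grip_force: 0.0
```

Request:
{"method": "send_rows", "body": {
  "series": [
    [0,[0,0,0],0],
    [0,[0,0,0],0],
    [0,[0,0,0],0],
    [0,[0,0,0],0],
    [0,[0,0,-1],0],
    [0,[0,0,-3],0],
    [0,[0,0,-6],0],
    [0,[0,0,-9],0],
    [0,[0,0,-12],0],
    [0,[0,0,-12.5],0]
  ]
}}

```text
time: 25.75
position: [667.8, 212.2, 351.5]
ee_rot: [-3.139, -0.0, -0.015]
force: [1.6, -0.2, 1.2]
grip_width: 85.6
grip_force: 0.0
```

Request:
{"method": "send_rows", "body": {
  "series": [
    [0,[-1.5,1.4,0],0],
    [0,[-4.5,4.3,0],0],
    [0,[-8,7.6,0],0],
    [0,[-12,11.4,0],0],
    [0,[-16,15.1,0],0],
    [0,[-19.5,18.4,0],0],
    [0,[-22,20.8,0],0],
    [0,[-23,21.7,0],0],
    [0,[-23.1,21.8,0],0],
    [0,[-23.1,21.8,0],0]
  ]
}}

```text
time: 26.75
position: [436.1, -6.0, 344.9]
ee_rot: [-3.141, 0.001, -0.002]
force: [-0.2, 0.5, -0.4]
grip_width: 85.4
grip_force: 0.0
```

Request:
{"method": "send_rows", "body": {
  "series": [
    [0,[0,0,0.5],0],
    [0,[0,0,1],0],
    [0,[0,0,1],0],
    [0,[0,0,1],0],
    [0,[0,0,1],0],
    [0,[0,0,1],0],
    [0,[0,0,1],0],
    [0,[0,0,1],0],
    [0,[0,0,1],0],
    [0,[0,0,1],0]
  ]
}}

```text
time: 27.75
position: [435.7, -6.1, 334.8]
ee_rot: [-3.142, 0.0, -0.0]
force: [0.5, -0.2, -0.1]
grip_width: 85.5
grip_force: 0.0
```

```bash
python3 - <<'E'
from h import *
import cv2
s=arm.get_state(); print(s["position"],s["ee_rot"])
a=arm.get_image("wrist")
h=cv2.cvtColor(a,cv2.COLOR_RGB2HSV); m=((h[...,0]>100)&(h[...,0]<125)&(h[...,1]>130)&(h[...,2]>80)).astype(np.uint8)
n,l,st,ct=cv2.connectedComponentsWithStats(m)
for i in range(1,n):
    if st[i,4]>100: print(st[i],ct[i].round(1),wray(s,*ct[i],104).round(1),wray(s,*ct[i],10).round(1))
E
```

```text
[435.68575927  -6.139224   334.79927702] [-3.14158386e+00  2.61210227e-04 -2.28187510e-04]
[ 473  148   58   67 2980] [501.9 181.1] [ 462.9 -137.7  104. ] [ 442.9 -199.4   10. ]
[ 305  193   40   44 1304] [324.7 215.1] [437.5  -6.6 104. ] [405.5  -6.5  10. ]
[499 266  46  36 966] [523.9 281.8] [ 373.2 -182.7  104. ] [ 310.9 -265.6   10. ]
```

Request:
{"method": "send_rows", "body": {
  "series": [
    [0,[0,0,1],0],
    [0,[0,0,3],0],
    [0,[0,0,6],0],
    [0,[0,0,9],0],
    [0,[0,0,11],0],
    [0,[0,0,11.7],0],
    [0,[0,0,11.9],0],
    [0,[0,0,11.9],0],
    [0.2,[0,0,11.9],0],
    [0.4,[0,0,11.9],0]
  ]
}}

```text
time: 28.8
position: [436.3, -6.2, 217.0]
ee_rot: [3.141, 0.0, 0.004]
force: [-0.2, 0.1, 0.1]
grip_width: 59.0
grip_force: 0.0
```

Request:
{"method": "send_rows", "body": {
  "series": [
    [0.5,[0,0,0],0],
    [0.6,[0,0,0],0],
    [0.7,[0,0,0],0],
    [0.8,[0,0,0],0],
    [0.8,[0,0,0],0],
    [0.8,[0,0,0],0],
    [0.8,[0,0,0],0],
    [0.8,[0,0,0],0],
    [0.8,[0,0,0],0],
    [0.8,[0,0,0],0]
  ]
}}

```text
time: 29.8
position: [436.4, -6.2, 216.9]
ee_rot: [3.141, 0.0, 0.003]
force: [-0.7, -0.8, 7.0]
grip_width: 43.2
grip_force: 41.5
```

Request:
{"method": "send_rows", "body": {
  "series": [
    [0.8,[0,0,-0.5],0],
    [0.8,[0,0,-2],0],
    [0.8,[0,0,-4],0],
    [0.8,[0,0,-6],0],
    [0.8,[0,0,-7.5],0],
    [0.8,[0,0,-8],0],
    [0.8,[0,0.3,-8],0],
    [0.8,[0,1.2,-8],0],
    [0.8,[0.1,2.5,-8],0],
    [0.8,[0.1,4.5,-8],0]
  ]
}}

```text
time: 30.8
position: [436.4, -51.9, 294.6]
ee_rot: [-3.141, -0.001, 0.003]
force: [-0.4, -0.4, -2.3]
grip_width: 42.9
grip_force: 41.0
```

Request:
{"method": "send_rows", "body": {
  "series": [
    [0.8,[0.1,2,0],0],
    [0.8,[0.1,4,0],0],
    [0.8,[0.2,6.5,0],0],
    [0.8,[0.3,9,0],0],
    [0.8,[0.4,11.5,0],0],
    [0.8,[0.5,13.5,0],0],
    [0.8,[0.5,14.6,0],0],
    [0.8,[0.5,15,0],0],
    [0.8,[0.5,15,0],0],
    [0.8,[0.5,15,0],0]
  ]
}}

```text
time: 31.8
position: [441.6, -200.7, 295.4]
ee_rot: [-3.141, -0.0, 0.001]
force: [-0.1, 0.2, -1.0]
grip_width: 43.2
grip_force: 41.1
```

Request:
{"method": "send_rows", "body": {
  "series": [
    [0.8,[0,0,0.5],0],
    [0.8,[0,0,2],0],
    [0.8,[0,0,3.5],0],
    [0.8,[0,0,5],0],
    [0.8,[0,0,5.7],0],
    [0.8,[0,0,6],0],
    [0.8,[0,0,6],0],
    [0.8,[0,0,6],0],
    [0.8,[0,0,6],0],
    [0.8,[0,0,6],0]
  ]
}}

```text
time: 32.8
position: [441.9, -201.3, 236.4]
ee_rot: [3.141, -0.0, 0.002]
force: [0.2, 0.2, -2.3]
grip_width: 43.1
grip_force: 41.1
```

```bash
python3 - <<'E'
from h import *
import cv2
s=arm.get_state(); print(s["position"],s["ee_rot"],s["grip_width"])
a=arm.get_image("wrist")[0:300,150:500,::-1]; b=arm.get_image("side")[110:220,280:400,::-1]
cv2.imwrite("pics/w7.png",np.hstack([a,cv2.resize(b,(327,300),interpolation=cv2.INTER_CUBIC)]))
E
```

```text
[ 441.94574786 -201.25076808  236.41282729] [ 3.14089861e+00 -7.26311416e-05  1.82821730e-03] 43.145026427398946
```

View pics/w7.png

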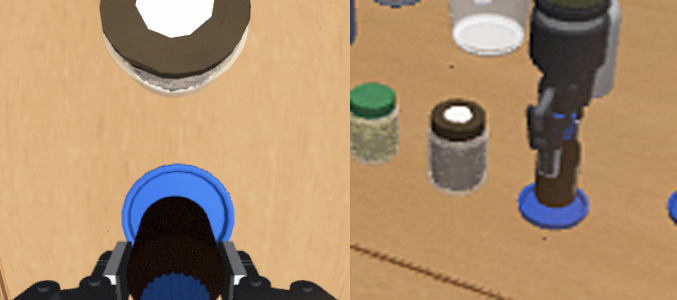

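The blue bottle is over the far blue dish. The dish centre is at column 178 and the bottle at 175, so I shift about 2 mm and lower.

Request:
{"method": "send_rows", "body": {
  "series": [
    [0.8,[0,0.1,0],0],
    [0.8,[0,0.2,0.4],0],
    [0.8,[0,0.2,0.8],0],
    [0.8,[0,0.2,1.2],0],
    [0.8,[0,0.2,1.5],0],
    [0.8,[0,0.2,1.55],0],
    [0.8,[0,0.2,1.55],0],
    [0.6,[0,0.2,1.55],0],
    [0.4,[0,0.2,1.55],0],
    [0.2,[0,0.2,1.55],0]
  ]
}}

```text
time: 33.9
position: [441.8, -203.2, 220.3]
ee_rot: [3.141, 0.0, 0.001]
force: [-0.6, 0.1, 0.6]
grip_width: 64.6
grip_force: 0.0
```

Request:
{"method": "send_rows", "body": {
  "series": [
    [0,[0,0,0],0],
    [0,[0,0,0],0],
    [0,[0,0,0],0],
    [0,[0,0,0],0],
    [0,[0,0,-1],0],
    [0,[0,0,-3],0],
    [0,[0,0,-6],0],
    [0,[0,0,-9],0],
    [0,[0,0,-12],0],
    [0,[0,0,-13],0]
  ]
}}

```text
time: 34.9
position: [442.4, -203.5, 354.9]
ee_rot: [3.138, 0.0, 0.01]
force: [-0.4, 0.6, -0.0]
grip_width: 85.4
grip_force: 0.0
```

Request:
{"method": "send_rows", "body": {
  "series": [
    [0,[0,1,-1],0],
    [0,[0,3,-3],0],
    [0,[0,6,-5],0],
    [0,[0,9,-6],0],
    [0,[0,12,-6],0],
    [0,[0,15,-6],0],
    [0,[0,17,-6],0],
    [0,[0,18,-6],0],
    [0,[0,18,-6],0],
    [0,[0,18,-6],0]
  ]
}}

```text
time: 35.9
position: [441.7, -382.6, 409.6]
ee_rot: [-3.14, -0.0, 0.001]
force: [-0.1, 0.1, -0.1]
grip_width: 85.6
grip_force: 0.0
```

```bash
python3 - <<'E'
from h import *
import cv2
print(arm.get_state()["position"])
a=arm.get_image("top")[115:265,205:445,::-1]; b=arm.get_image("side")[130:310,175:435,::-1]
cv2.imwrite("pics/end.png",np.hstack([cv2.resize(a,(450,281),interpolation=cv2.INTER_CUBIC),cv2.resize(b,(350,281),interpolation=cv2.INTER_CUBIC)]))
cv2.imwrite("pics/endtop.png",cv2.convertScaleAbs(cv2.resize(a,None,fx=3.3,fy=3.3,interpolation=cv2.INTER_CUBIC),alpha=1.4,beta=20))
E
```

```text
[ 441.7292953  -382.61460523  409.64869157]
```

View pics/end.png

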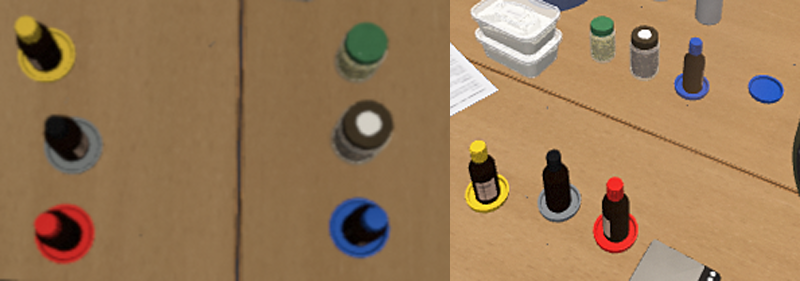

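View pics/endtop.png

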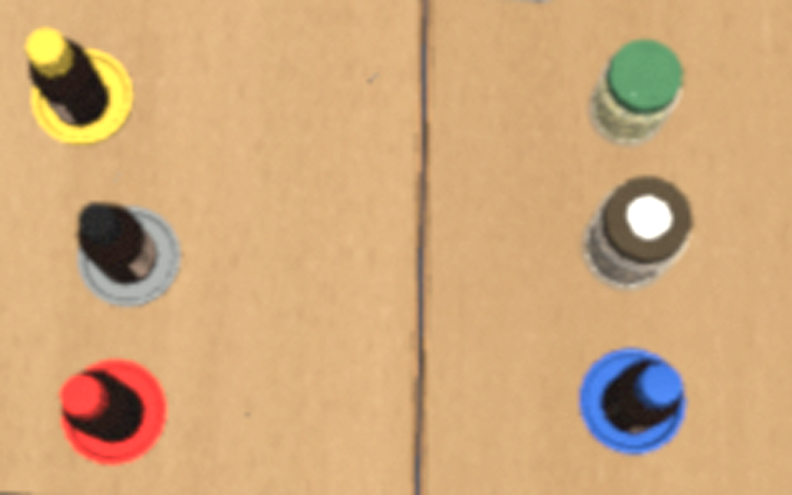

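All four bottles stand upright in their dishes and the jars haven't moved. A numeric check on the cap tops, yellow (46,46), black (100,221), red (84,394) and blue (661,384), before handing in.

```bash
python3 - <<'E'
from h import *
for k,a,b,c,d in [("Y",46,46,82,94),("G",100,221,129,256),("R",84,394,114,412),("B",661,384,633,400)]:
    X=ray("top",205+a/3.3,115+b/3.3,108);D=ray("top",205+c/3.3,115+d/3.3,10); print(k,X.round(1),D.round(1),(X-D)[:2].round(1))
E
```

```text
Y [664.9 213.4 108. ] [668.7 213.   10. ] [-3.8  0.3]
G [541.7 168.  108. ] [542.2 169.2  10. ] [-0.5 -1.1]
R [425.8 170.8 108. ] [425.6 172.9  10. ] [ 0.1 -2.2]
B [ 440.3 -201.2  108. ] [ 442.5 -202.3   10. ] [-2.3  1.2]
```

```bash
python3 -c "
from plant import arm
print(arm.finish_job())"
```

```text
the job is handed in; nothing more can be done
None
```

The job is handed in, though no verdict came back: all four bottles stand upright and released in their dishes (black in grey), each measured within about 4 mm of centre, and both petal jars look unmoved.

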